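# Fold out the stand's hook and hang the spoon caddy

### The job

On the honey stall, swing the folded hook on the corner post of the display stand fully out until it stands square to the post, then hang the empty steel tasting-spoon caddy on it by its handle. Lower the caddy onto the bar rather than dropping it, let it hang still and level, clear of the table, and leave the jars, boxes and bottles where they are.

Things in the scene. Friction and masses are not known exactly. Their poses are not given: they have to be found in the camera images.
- stand: Wooden stepped jar stand, fixed. Origin on the table right below the hinge pin, z up, +y into the stand. Hook post: 60 mm along x, centred at x = 0, face at y = 14 mm, 325 mm tall. Behind the folded arm (x above 30 mm) nothing is higher than 160 mm (shelf top) until jars (255 mm tall) from y = 165 mm on. A back rail (248 mm high) runs along y from the post.
- hook (a joint): Angle of the hook arm about its vertical hinge pin. 0: folded flat across the post, pointing along the stand's +x. It grows as the free end swings away from the stand (clockwise seen from above) to a firm stop at 1.57, where the arm points along the stand's -y. Stiff hinge: takes 0.3 N m to turn and stays where it is left. Starts folded or up to 0.25 ajar.
- hook_hinge (a point): Point on the hinge pin at mid height of the hook arm's bar, 262 mm above the table, with the stand's axes.
- hook_seat (a point): Place to hang things: middle of the top face of the arm's bar, 90 mm from the pin, 272 mm above the table. The arm is a flat steel bar 140 mm long, 8 mm thick, 20 mm high (252 to 272 mm above the table), its end upturned by 26 mm. Frame turns with the arm: x along it to the free end, z up, y across it (into the stand while folded).
- hook_tip (a point): Top of the upturned end of the hook arm, 135 mm from the pin, 298 mm above the table; the upturn is 10 mm long (130 to 140 mm from the pin).
- caddy: Empty sheet-steel tasting-spoon caddy: open box 130 mm (its x) by 90 mm (its y), 85 mm high, 0.2 to 0.42 kg, with a fixed arched handle of 9 mm round rod in its x-z plane (outer span 144 mm). Origin at the centre of its underside, z up. Starts standing on the table.
- caddy_handle (a point): Centre of the handle rod at the top of the arch, 163 mm above the caddy's underside, with the caddy's axes. The rod's centre falls evenly to 155 mm height at 50 mm either side along the caddy's x, then to 125 mm at 67 mm. Between rod and rim (87 mm high) the arch is open.
- tub: Big jar of honey with a red lid, 94 mm across, 120 mm tall, origin at the centre of its underside; to be left alone.
- comb_box: Low box of comb honey with a clear lid, 114 x 94 mm, 46 mm high, origin at the centre of its underside; to be left alone.
- comb_box2: A second such box near the stand, 114 x 94 mm, 46 mm high, origin at the centre of its underside; to be left alone.
- bear: Bear-shaped squeeze bottle of honey, 72 mm across, 164 mm tall, origin at the centre of its underside; to be left alone.
- honey_jar: Honey jar with a metal lid, 68 mm across, 100 mm tall, origin at the centre of its underside; to be left alone.
- honey_jar2: Honey jar with a yellow lid, 68 mm across, 100 mm tall, origin at the centre of its underside; to be left alone.
Things that resemble listed ones, but are neither listed nor needed, are in the scene too. What is shaped like the caddy but pink or purple is not meant.

How it is judged:
By the outcome, as a careful person would: the job done as asked, in the order asked, and still so for the second after the job is handed in, with the robot touching nothing.
It also fails if it takes over 64 s, if anything falls off the work surface, if the arm or the gripper's body presses on something with over 40 N, if the wrist force passes 120 N, or if a joint passes its speed limit or range.

### The arm

A 7-joint arm with a two-finger parallel gripper is mounted at the origin on the work surface. World frame = base frame: x ahead of the robot, y to its left, z up, the work surface at z = 0. Lengths are in mm, angles in degrees, forces in N, time in s.
With the tool pointing down it reaches from about 425 to 875 mm from the base axis. Payload 4.7 kg.
Tool frame: the origin (TCP) lies at the very end of the fingers, on their centre line; the grasp point (between the pads) lies 19 mm behind it; z points along the fingers, y is the line along which they close (so a half turn about z gives the same grasp; the last joint's range is limited). The gripper opens to 85 mm and grips with 20 to 120 N. Pads are 22 mm wide; open, the fingers measure 114 mm over their backs; the gripper's body (76 mm by 85 mm) begins 54 mm behind the grasp point. The pads swing forward as they close: fully open they stand 13 mm farther back than shut.
Start: joints at [64.922, 18.392, -4.016, 83.108, 1.295, 78.541, -3.26], TCP at [283.765, -584.81, 231.349] pointing down, gripper open.
Joint ranges: [-163.93, 163.93], [-17.29, 119.83], [-79.2, 71.16], [3.27, 140.29], [-89.18, 269.18], [5.43, 117.66], [-154.24, 154.24]. Speed limits (degrees/s): [147.25, 147.25, 180, 180, 180, 180, 180].

### API

Orientations are given as [roll, pitch, yaw] about the fixed x, y, z axes, in that order (R = Rz(yaw) Ry(pitch) Rx(roll)).
In Python, from cell import sense, snapshot, close_job gives the robot as it stands.
- The arm moves only by the shell command python3 -m pendant 'ROWS' [FORCE]. ROWS is JSON, a list of rows, each a list of 5 numbers: the finger opening in m, from 0 to 0.0854, then the shift along the tool's x, y, z in m, then the turn about the tool's z in degrees. In form: [[claw, dx, dy, dz, turn], ...]. A call has 1 to 12 rows; each row shifts and turns the commanded pose from where the row before left it, along the tool's axes as they then stand; what a row does not reach is not made up. A row lasts 1/10 s, in which the tool goes at most 50 mm and 8.59 degrees, less where a joint would pass 70% of its speed; a pose out of reach is approached as far as the arm can. A call with a gripper value outside its range is refused whole. The fingers move at their own pace and stop on an object; FORCE is the grip in N (left out, the last holds). Time passes only in rows, so rows that do not move let the fingers close. It gives the time, the measured TCP pose, the force, the opening and the grip force at its end, in the units of the state.
- sense(): the state, without advancing time (a new reading comes with each control period).
- snapshot(name): name is "scene" or "top"; returns a dict with "pixels" (480x640x3 uint8, red, green, blue), "range_z" (480x640 float32, mm along the optical axis (not along the pixel's ray), 0 where there is no reading), "fx", "fy", "cx", "cy" (pixels), "k1" (the pictures are not rectified: a ray, as slopes to the right and down, at radius r is drawn at 1 + k1 r^2 times it, then the intrinsics apply), "R" (3x3) and "t" (3): a world point X has camera coordinates R X + t. Camera axes: x right, y down, z forward; pixel columns grow to the right and rows downward; lengths in mm; the calibration is good to about 2 mm. A picture is of the moment at which its call begins.
- close_job(): hands the job in; it is judged then, once.
The state is a dict: "time": time; "q": joint angles; "qvel": joint speeds; "joint_efforts": joint torques, N m; "eef_pos": TCP position; "tool_rot": TCP orientation; "wrist_force": force on the tool from outside, world axes, zero at the start; "wrist_torque": the same for the moment, N m; "opening": finger opening in mm; "gripper_force": force on a finger pad.
Only numpy, scipy, OpenCV 4.12 (cv2) and the standard library are available. Lean on these libraries where they do the work, as an engineer would, in place of code of your own. Each camera call takes 0.05 s, during which the arm holds its last target. There are 200 camera calls.

## Working session

There is one attempt and no reset: what is moved stays moved. The work goes in short steps, Python scripts to look and compute and a shell command to move; the robot and the scene stay as the last step left them, time stands still between calls to the robot, and variables do not carry over. Pictures are saved under pics/ and viewed, at most 10 in all, crops included, and the job is handed in when it is done.

```bash
mkdir -p pics; ls
cat > h.py <<'E'
import numpy as np, cv2
from cell import sense, snapshot
def snap(n):
    s=snapshot(n); cv2.imwrite  # noop
    return s
def pts(s):
    """world xyz per pixel from range"""
    H,W=s["range_z"].shape
    K=np.array([[s["fx"],0,s["cx"]],[0,s["fy"],s["cy"]],[0,0,1.]])
    u,v=np.meshgrid(np.arange(W),np.arange(H))
    p=cv2.undistortPoints(np.stack([u,v],-1).reshape(-1,1,2).astype(float),K,np.array([s["k1"],0,0,0.])).reshape(H,W,2)
    z=s["range_z"].astype(float)
    c=np.dstack([p*z[...,None],z])
    R=np.array(s["R"]);t=np.array(s["t"])
    P=(c-t)@R
    P[z==0]=np.nan
    return P
def save(s,name,crop=None,scale=1):
    im=cv2.cvtColor(s["pixels"],cv2.COLOR_RGB2BGR)
    if crop: x0,y0,x1,y1=crop; im=im[y0:y1,x0:x1]
    if scale!=1: im=cv2.resize(im,None,fx=scale,fy=scale,interpolation=cv2.INTER_CUBIC)
    cv2.imwrite(f"pics/{name}.png",im)
E
python3 - <<'E'
from h import *
import pickle
for n in("scene","top"):
    s=snapshot(n); save(s,n+"0"); pickle.dump(s,open(n+"0.pkl","wb"))
    print(n,s["fx"],s["k1"],-np.array(s["R"]).T@s["t"],np.round(s["R"],2).tolist(),(s["range_z"]==0).mean())
print(sense())
E
```

```text
pics
scene 525.1785132305791 -0.011808095202956462 [1438.42933821 -128.48088186  981.42291295] [[0.08, 1.0, 0.01], [0.67, -0.05, -0.74], [-0.74, 0.07, -0.67]] 0.004192708333333333
top 580.4784463491955 0.052190542354504155 [ 316.7164431   -67.41614191 1324.07720898] [[-0.02, -1.0, -0.01], [-0.98, 0.02, -0.19], [0.19, 0.01, -0.98]] 0.004029947916666667
{'time': 0.1, 'q': array([64.92194115, 18.43516304, -4.01538646, 83.1669265 ,  1.29674222,
       78.54036918, -3.25930947]), 'qvel': array([ 0.06883641, -0.17058062, -0.03918788, -0.24261866,  0.04340139,
        0.06160806,  0.04319915]), 'joint_efforts': array([-2.85621236e-04, -4.94876647e+01, -3.84139409e-01, -3.15210128e+01,
        1.30249056e-02,  7.45027995e-03,  3.86342163e-05]), 'eef_pos': array([ 283.51833569, -584.38688523,  230.33751758]), 'tool_rot': array([-1.79902867e+02,  7.12605237e-03,  2.58885381e+01]), 'wrist_force': array([0.15669818, 0.36698687, 0.12236877]), 'wrist_torque': array([-0.00740374, -0.00071207, -0.00762699]), 'gripper_force': 0.0, 'opening': 85.20937197387347}
```

View pics/scene0.png

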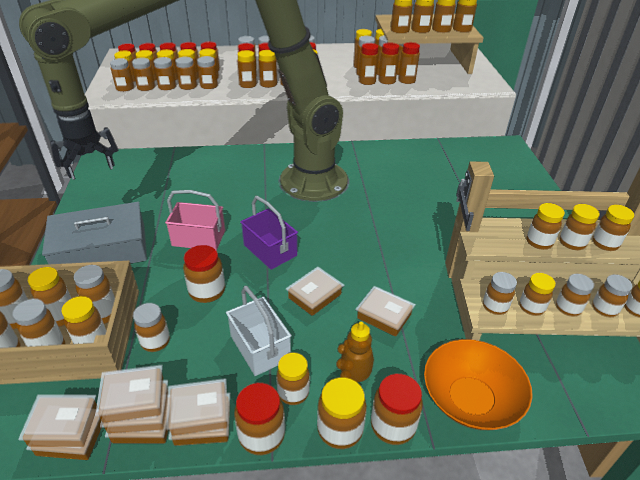

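View pics/top0.png

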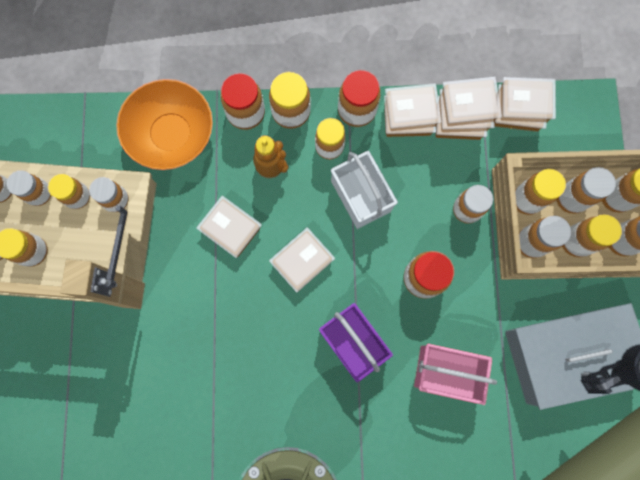

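The scene picture shows three caddy-shaped things: steel at (258,330), pink at (195,220) and purple at (270,240). The bare grey one, at (364,190) in the top picture, is the one meant. The dark hook has its hinge at top (102,282) and its tip near (123,210). I'll measure both and take one enlarged crop.

```bash
cat > m0.py <<'E'
from h import *
import pickle
S={n:pickle.load(open(n+"0.pkl","rb")) for n in("scene","top")}
P={n:pts(S[n]) for n in S}
def box(n,b): x0,y0,x1,y1=b; return P[n][y0:y1,x0:x1].reshape(-1,3),S[n]["pixels"][y0:y1,x0:x1].reshape(-1,3).astype(int)
for n,b in(("scene",(222,280,300,375)),("top",(325,145,400,235))):
    p,c=box(n,b)
    g=(c.max(1)-c.min(1)<40)
    for lo,hi in((145,175),(80,92)):
        k=g&(p[:,2]>lo)&(p[:,2]<hi)
        q=p[k]
        r=cv2.minAreaRect(q[:,:2].astype(np.float32))
        l=cv2.fitLine(q[:,:2].astype(np.float32),cv2.DIST_HUBER,0,.01,.01).ravel()
        print(n,lo,k.sum(),np.round(r[0]),np.round(r[1]),r[2],"line",np.degrees(np.arctan2(l[1],l[0])),l[2:],"zmax",np.nanmax(q[:,2]))
# hook: dark pixels 245..305
for n,b in(("scene",(440,150,500,240)),("top",(85,195,140,300))):
    p,c=box(n,b)
    k=(c.max(1)<90)&(p[:,2]>245)&(p[:,2]<305); q=p[k]
    l=cv2.fitLine(q[:,:2].astype(np.float32),cv2.DIST_HUBER,0,.01,.01).ravel()
    d=(q[:,:2]-l[2:])@l[:2]
    print("hook",n,k.sum(),l,np.degrees(np.arctan2(l[1],l[0])),"ends",l[2:]+d.min()*l[:2],l[2:]+d.max()*l[:2],np.percentile(q[:,2],[2,50,98]))
    w=(p[:,2]>318)&(p[:,2]<332)
    r=cv2.minAreaRect(p[w][:,:2].astype(np.float32)); print("post top",w.sum(),r,np.median(p[w][:,2]))
# objects heights map listing
for nm,b in(("tub?",(400,245,455,300)),("jar",(452,182,496,226)),("box",(268,228,336,292)),("box2",(196,195,262,258)),("bear",(250,133,290,180)),("yel",(312,118,348,158))):
    p,c=box("top",b); k=p[:,2]>25; q=p[k]; print(nm,np.round(np.percentile(q,[2,50,98],axis=0)).tolist())
a=cv2.resize(cv2.cvtColor(S["scene"]["pixels"],cv2.COLOR_RGB2BGR)[270:390,210:310],None,fx=4,fy=4,interpolation=2)
b=cv2.resize(cv2.cvtColor(S["top"]["pixels"],cv2.COLOR_RGB2BGR)[190:310,70:160],None,fx=4,fy=4,interpolation=2)
cv2.imwrite("pics/crop0.png",np.hstack([a,b]))
E
python3 m0.py
```

```text
scene 145 197 [ 675. -182.] [120.  10.] 26.792341232299805 line 26.068907 [ 691.7662  -174.14183] zmax 169.2073078622818
scene 80 526 [ 676. -181.] [141.  97.] 26.19095802307129 line 27.2108 [ 674.6541  -183.21654] zmax 91.63772782696236
top 145 245 [ 674. -182.] [124.  10.] 25.645957946777344 line 25.582813 [ 670.74994 -182.34567] zmax 172.3077312922394
top 80 556 [ 673. -182.] [142.  97.] 26.138410568237305 line 1.6463288 [ 675.89636 -184.63315] zmax 91.96358417129775
hook scene 364 [ 9.7001338e-01 -2.4305159e-01  5.1707941e+02  2.9916489e+02] -14.066717 ends [430.62703332 320.82684199] [590.06876778 280.87629323] [251.77819931 270.20013002 302.13337318]
post top 342 ((454.7084045410156, 343.923583984375), (46.67402648925781, 66.27637481689453), 83.67259216308594) 324.6443087977848
hook top 462 [ 9.6835184e-01 -2.4958906e-01  4.8939438e+02  3.0533612e+02] -14.453196 ends [427.6342978  321.25454985] [585.8414863  280.47724028] [249.15333426 267.81606083 302.54999635]
post top 171 ((452.1198425292969, 322.6527099609375), (59.13669967651367, 12.554269790649414), 1.4214160442352295) 323.97353835306893
tub? [[433.0, -353.0, 36.0], [472.0, -308.0, 119.0], [515.0, -270.0, 125.0]]
jar [[605.0, -451.0, 29.0], [630.0, -418.0, 98.0], [663.0, -394.0, 106.0]]
box [[462.0, -100.0, 32.0], [519.0, -41.0, 44.0], [578.0, 19.0, 50.0]]
box2 [[542.0, 64.0, 32.0], [599.0, 122.0, 44.0], [660.0, 182.0, 50.0]]
bear [[722.0, -4.0, 32.0], [741.0, 26.0, 102.0], [782.0, 61.0, 160.0]]
yel [[766.0, -142.0, 28.0], [787.0, -110.0, 98.0], [826.0, -79.0, 105.0]]
```

View pics/crop0.png

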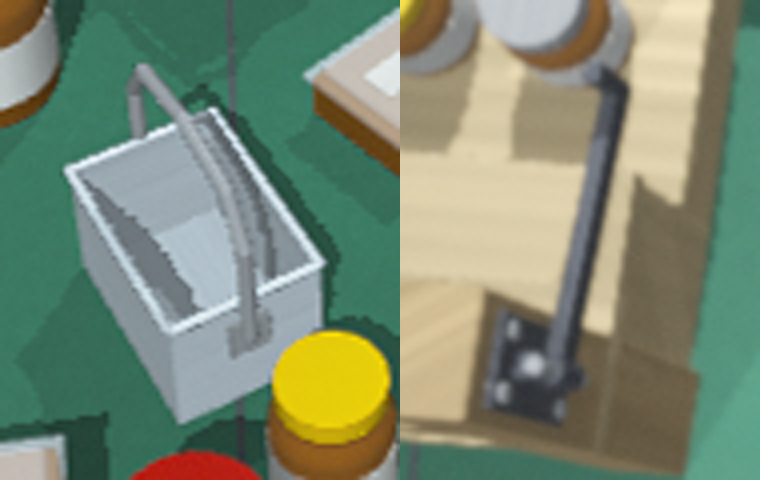

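The left half of the crop is the bare steel caddy with its arch, confirmed as the target. The right half is the hook, hinged at the post plate and slightly ajar. Next I'll refine the bar line and work out the first move.

```bash
cat >> h.py <<'E'
def hookfit(S,boxes):
    for n,b in boxes:
        x0,y0,x1,y1=b; p=pts(S[n])[y0:y1,x0:x1].reshape(-1,3); c=S[n]["pixels"][y0:y1,x0:x1].reshape(-1,3).astype(int)
        d=(c.max(1)<95)
        for lo,hi,nm in((266,278,"top"),(288,305,"tip")):
            q=p[d&(p[:,2]>lo)&(p[:,2]<hi)]
            if nm=="top": q=q[np.hypot(q[:,0]-451,q[:,1]-308)>40]
            if len(q)<4: continue
            l=cv2.fitLine(q[:,:2].astype(np.float32),cv2.DIST_HUBER,0,.01,.01).ravel()
            print(n,nm,len(q),"mean",np.round(q.mean(0),1),"dir",np.degrees(np.arctan2(l[1],l[0])),"pt",l[2:])
E
python3 - <<'E'
from h import *
import pickle
S={n:pickle.load(open(n+"0.pkl","rb")) for n in("scene","top")}
hookfit(S,(("scene",(440,150,500,240)),("top",(85,195,140,300))))
# post/shelf edges: shelf top z~160 right edge in top
p=pts(S["top"])
for lo,hi,b in((150,166,(20,160,160,310)),(318,332,(40,240,120,310)),):
    q=p[b[1]:b[3],b[0]:b[2]].reshape(-1,3); q=q[(q[:,2]>lo)&(q[:,2]<hi)][:,:2].astype(np.float32)
    print(len(q),cv2.minAreaRect(q),np.percentile(q,[1,99],axis=0))
q=pts(S["scene"])[140:200,455:510].reshape(-1,3); q=q[(q[:,2]>321)&(q[:,2]<328)]
print(np.percentile(q,[0,2,98,100],axis=0))
E
```

```text
scene top 65 mean [550.7 290.  270.9] dir -8.223942 pt [551.0852 288.9942]
scene tip 70 mean [490.3 309.8 295.3] dir -13.239613 pt [486.6382  310.25897]
top top 89 mean [550.3 288.7 270.7] dir -8.595024 pt [542.33685 289.64767]
top tip 75 mean [463.1 314.3 296.1] dir -14.406991 pt [466.96445 313.39398]
4912 ((561.12744140625, 429.384033203125), (238.20338439941406, 258.2926025390625), 84.65849304199219) [[431.76938599 314.93470978]
 [688.62073486 529.93523987]]
924 ((453.4545593261719, 343.9266052246094), (47.85354995727539, 59.730674743652344), 83.41190338134766) [[423.92710358 319.75610321]
 [482.57725891 367.18900238]]
[[420.24375506 319.70554085 321.00301076]
 [425.70723851 321.23345508 321.42982674]
 [483.41116313 366.23921275 327.46375149]
 [489.36943811 370.56172085 327.97869445]]
```

```bash
python3 -m pendant '[[0,0,0,-0.035,0],[0,0,0,-0.035,0],[0,0.01,-0.007,-0.035,0],[0,0.02,-0.013,-0.035,0],[0,0.028,-0.019,-0.03,0],[0,0.028,-0.019,0,0],[0,0.028,-0.019,0,0],[0,0.028,-0.019,0,0],[0,0.028,-0.019,0,0],[0,0.028,-0.019,0,0],[0,0.028,-0.019,0,0],[0,0.028,-0.019,0,0]]' && python3 -m pendant '[[0,0.03,-0.02,0,0],[0,0.03,-0.02,0,0],[0,0.03,-0.02,0,0],[0,0.03,-0.02,0,0],[0,0.03,-0.02,0,0],[0,0.03,-0.02,0,0],[0,0.03,-0.02,0,0],[0,0.03,-0.02,0,0],[0,0.03,-0.02,0,0],[0,0.02,-0.014,0,0],[0,0.01,-0.007,0,0],[0,0,0,0,0]]' && python3 -m pendant '[[0,0,0,0,-4],[0,0,0,0,-8],[0,0,0,0,-8.5],[0,0,0,0,-8.5],[0,0,0,0,-8.5],[0,0,0,0,-8.5],[0,0,0,0,-8.5],[0,0,0,0,-8.5],[0,0,0,0,-8.5],[0,0,0,0,-8.5],[0,0,0,0,-8.5],[0,0,0,0,-8.5]]'&& python3 -m pendant '[[0,0,0,0,-8.5],[0,0,0,0,-8.5],[0,0,0,0,-8.5],[0,0,0,0,-8.5],[0,0,0,0,-8.5],[0,0,0,0,-6],[0,0,0,0,0]]'; python3 -c "from cell import sense;print(sense()['q'])"
```

```text
time: 1.3
eef_pos: [437.6, -317.8, 400.9]
tool_rot: [-180.0, 0.0, 25.9]
wrist_force: [-0.2, -0.5, -0.1]
opening: 0.2
gripper_force: 0.0
time: 2.5
eef_pos: [619.5, -5.7, 400.5]
tool_rot: [-179.9, 0.1, 26.1]
wrist_force: [-0.3, -1.0, 0.3]
opening: 0.2
gripper_force: 0.0
time: 3.7
eef_pos: [618.8, -10.1, 401.4]
tool_rot: [-179.9, 0.1, 123.0]
wrist_force: [-0.7, -0.2, 0.7]
opening: -0.2
gripper_force: 0.0
time: 4.4
eef_pos: [619.0, -9.8, 401.2]
tool_rot: [-179.9, -0.0, 171.2]
wrist_force: [-0.2, 0.2, -0.8]
opening: 0.0
gripper_force: 0.0
[ 35.18358952  19.66507658 -51.01161265  68.74671535  15.41115907
  98.32473772  69.3546173 ]
```

```bash
python3 -m pendant '[[0,0.006,0.017,0,0],[0,0.012,0.034,0,0],[0,0.012,0.034,0,0],[0,0.012,0.034,0,0],[0,0.012,0.034,0,0],[0,0.012,0.034,0,0],[0,0.012,0.034,0,0],[0,0.012,0.034,0,0],[0,0.012,0.034,0,0],[0,0.008,0.028,0,0],[0,0,0,0,0],[0,0,0,0,0]]'
python3 - <<'E'
from h import *
print(sense()['q'])
s=snapshot("top");t=snapshot("scene");save(s,"c1a",(40,150,240,330),2);save(t,"c1b",(400,80,600,260),2)
cv2.imwrite("pics/c1.png",np.hstack([cv2.imread("pics/c1a.png"),cv2.imread("pics/c1b.png")]))
E
```

```text
time: 5.6
eef_pos: [557.0, 323.7, 401.3]
tool_rot: [-180.0, 0.0, 171.4]
wrist_force: [-1.0, -1.7, -0.1]
opening: 0.3
gripper_force: 0.0
[  3.76532016  24.70068224 -55.45007283  64.56772125  20.48773641
 100.1687714   36.13301036]
```

View pics/c1.png

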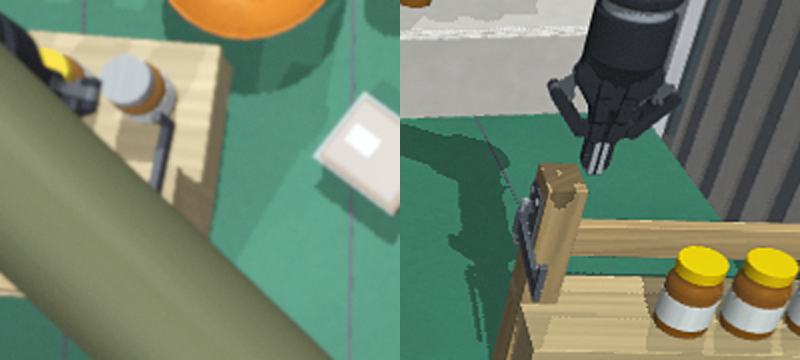

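The top view is blocked by the arm. The scene view shows the closed fingers above and behind the bar, clear of the post at (560,200). I'll descend behind the bar.

```bash
python3 -m pendant '[[0,0,0,0.02,0],[0,0,0,0.03,0],[0,0,0,0.03,0],[0,0,0,0.03,0],[0,0,0,0.025,0],[0,0,0,0.016,0],[0,0,0,0.008,0],[0,0,0,0,0]]'
python3 - <<'E'
from h import *
import pickle
S={n:snapshot(n) for n in("scene","top")}
print(sense()['q'],sense()['wrist_force'])
hookfit(S,(("top",(85,195,140,300)),))
E
```

```text
time: 6.5
eef_pos: [558.3, 321.6, 241.8]
tool_rot: [-180.0, -0.0, 171.3]
wrist_force: [-0.3, 0.1, 0.0]
opening: -0.1
gripper_force: 0.0
[  7.46396392  26.2464818  -54.69062892  81.51360185  21.34404899
  82.98834755  34.42254156] [-0.07654779 -0.3326516   0.5448617 ]
top top 7 mean [583.9 283.  271.9] dir 0.67688 pt [583.86    282.96124]
top tip 11 mean [581.8 283.3 292.2] dir -19.27462 pt [582.0831  283.27838]
```

```bash
python3 -m pendant '[[0,0,-0.004,0,0],[0,0,-0.006,0,0],[0,0,-0.002,0,0],[0,-0.0005,-0.0036,0,2],[0,-0.001,-0.0073,0,4],[0,-0.001,-0.0073,0,4],[0,-0.001,-0.0073,0,4],[0,-0.001,-0.0073,0,4],[0,-0.001,-0.0073,0,4],[0,-0.001,-0.0073,0,4],[0,-0.001,-0.0073,0,4],[0,-0.001,-0.0073,0,4]]' && python3 -m pendant '[[0,-0.001,-0.0073,0,4],[0,-0.001,-0.0073,0,4],[0,-0.001,-0.0073,0,4],[0,-0.001,-0.0073,0,4],[0,-0.001,-0.0073,0,4],[0,-0.001,-0.0073,0,4],[0,-0.001,-0.0073,0,4]]'
python3 - <<'E'
from h import *
S={n:snapshot(n) for n in("scene","top")}
print(sense()['q'],sense()['wrist_force'])
save(S["top"],"c2a",(40,150,240,330),2);save(S["scene"],"c2b",(400,100,600,280),2)
cv2.imwrite("pics/c2.png",np.hstack([cv2.imread("pics/c2a.png"),cv2.imread("pics/c2b.png")]))
E
```

```text
time: 7.8
eef_pos: [540.2, 251.5, 242.8]
tool_rot: [179.8, 0.0, 137.1]
wrist_force: [3.6, 1.9, 0.1]
opening: 0.1
gripper_force: 1.5
time: 8.5
eef_pos: [503.3, 215.5, 242.8]
tool_rot: [179.8, 0.1, 109.1]
wrist_force: [4.2, -0.9, 0.4]
opening: 0.1
gripper_force: 1.5
[ 16.23455843   9.26688916 -46.5563508   95.75351899   6.95887397
  77.89718832 -12.16150649] [ 0.96718777 -0.52738338 -0.28721237]
```

View pics/c2.png

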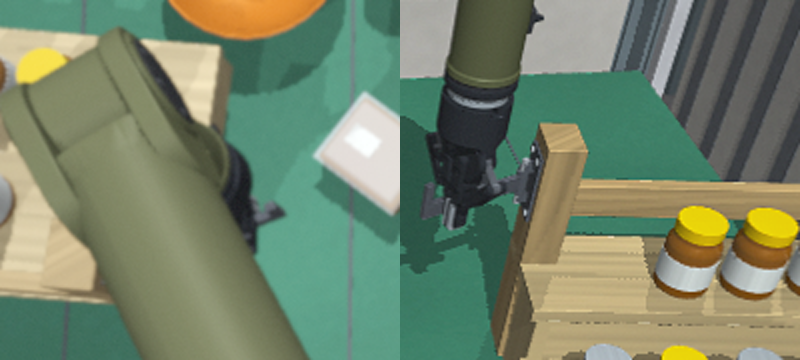

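The picture shows the fingers behind the swung bar, with the hook now pointing towards the left of the scene view at (525,180). The push force is about 4 N, as expected. Continuing to the stop.

```bash
python3 -m pendant '[[0,-0.001,-0.0073,0,4],[0,-0.001,-0.0073,0,4],[0,-0.001,-0.0073,0,4],[0,-0.001,-0.0073,0,4],[0,-0.0005,-0.0036,0,2],[0,-0.0005,-0.0036,0,2],[0,-0.0005,-0.0036,0,2]]';python3 -m pendant '[[0,-0.0002,-0.0018,0,1],[0,-0.0002,-0.0018,0,1]]';python3 -c "from cell import sense;print(sense()['q'])"
```

```text
time: 9.3
eef_pos: [465.0, 203.0, 242.6]
tool_rot: [179.9, 0.1, 87.3]
wrist_force: [2.8, -2.3, 0.1]
opening: 0.0
gripper_force: 1.5
time: 9.5
eef_pos: [460.9, 203.3, 242.5]
tool_rot: [179.9, 0.0, 85.3]
wrist_force: [2.1, -2.8, 0.4]
opening: 0.2
gripper_force: 1.5
[ 17.40112468   2.29440199 -44.90388508 101.24164445   1.72174626
  77.10233176 -32.52294205]
```

```bash
python3 -m pendant '[[0,-0.0002,-0.0018,0,1],[0,0,-0.0018,0,0]]';python3 -m pendant '[[0,0,-0.0015,0,0],[0,0,-0.0015,0,0]]';python3 -m pendant '[[0,0,-0.0015,0,0],[0,0,-0.0015,0,0]]'
```

```text
time: 9.7
eef_pos: [456.9, 203.7, 242.3]
tool_rot: [180.0, 0.0, 84.4]
wrist_force: [3.6, -2.3, 0.6]
opening: -0.1
gripper_force: 1.5
time: 9.9
eef_pos: [455.0, 203.9, 242.4]
tool_rot: [179.8, -0.0, 84.4]
wrist_force: [8.3, -2.2, -2.5]
opening: -0.1
gripper_force: 4.6
time: 10.1
eef_pos: [455.0, 204.0, 242.6]
tool_rot: [179.5, -0.1, 84.3]
wrist_force: [17.5, -1.6, -8.3]
opening: -0.3
gripper_force: 8.8
```

```bash
python3 -m pendant '[[0,0,0.008,0,0],[0,0,0.02,0,0],[0,0,0.02,0,0],[0,0,0,-0.03,0],[0,0,0,-0.035,0],[0,0,0,-0.035,0],[0.08,-0.015,0.007,-0.01,2],[0.08,0,0,0,6],[0.08,0,0,0,8],[0.08,0,0,0,8],[0.08,0,0,0,8],[0.08,0,0,0,8]]'; python3 -m pendant '[[0.08,0,0,0,8],[0.08,0,0,0,8],[0.08,0,0,0,2],[0.08,0,0,0,0]]'; python3 -c "from cell import sense;print(sense()['q'])"
```

```text
time: 11.3
eef_pos: [503.2, 184.2, 351.1]
tool_rot: [-179.9, 0.1, 44.1]
wrist_force: [0.5, -0.2, 0.5]
opening: 79.8
gripper_force: 0.0
time: 11.7
eef_pos: [503.3, 184.3, 351.2]
tool_rot: [-179.9, 0.1, 26.4]
wrist_force: [0.7, -0.3, -0.1]
opening: 79.6
gripper_force: 0.0
[ 15.24147179   5.11698507 -40.73337673  86.52687963   3.26008513
  89.7350059  -89.00708352]
```

```bash
python3 -m pendant '[[0.08,-0.0017,0.017,0,0],[0.08,-0.0038,0.037,0,0],[0.08,-0.0038,0.037,0,0],[0.08,-0.0038,0.037,0,0],[0.08,-0.0038,0.037,0,0],[0.08,-0.0038,0.037,0,0],[0.08,-0.0038,0.037,0,0],[0.08,-0.0038,0.037,0,0],[0.08,-0.0038,0.037,0,0],[0.08,-0.0038,0.037,0,0],[0.08,-0.0038,0.037,0,0],[0.08,-0.0017,0.017,0,0]]'; python3 -m pendant '[[0.08,0,0,0.02,0],[0.08,0,0,0.04,0],[0.08,0,0,0.04,0],[0.08,0,0,0.04,0],[0.08,0,0,0.01,0],[0.08,0,0,0,0]]'
python3 - <<'E'
from h import *
import pickle
S={n:snapshot(n) for n in("scene","top")}
pickle.dump(S,open("s3.pkl","wb"))
print(sense()['q'])
a=cv2.cvtColor(S["top"]["pixels"],cv2.COLOR_RGB2BGR); b=cv2.cvtColor(S["scene"]["pixels"],cv2.COLOR_RGB2BGR)
f=lambda im,x,y:cv2.resize(im[y:y+150,x:x+200],None,fx=2,fy=2,interpolation=2)
cv2.imwrite("pics/c3.png",np.vstack([np.hstack([f(a,60,180),f(b,380,130)]),np.hstack([f(a,280,110),f(b,170,200)])]))
E
```

```text
time: 12.9
eef_pos: [646.2, -200.7, 350.2]
tool_rot: [-179.9, 0.2, 26.2]
wrist_force: [0.3, -0.8, -0.7]
opening: 79.9
gripper_force: 0.0
time: 13.5
eef_pos: [645.2, -195.9, 200.2]
tool_rot: [-179.8, 0.2, 26.4]
wrist_force: [-0.2, -0.7, 0.6]
opening: 79.9
gripper_force: 0.0
[ 33.80595232  24.33112987 -26.06425316  80.43733941  10.68198049
  77.52503033 -56.1194353 ]
```

View pics/c3.png

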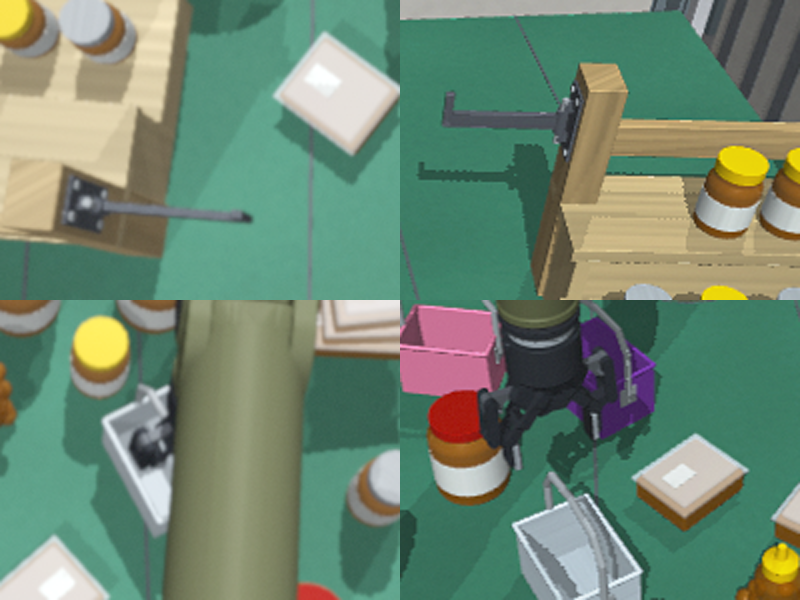

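The hook bar now stands square to the post (top tile, tip at (248,215); scene tile, tip at (448,100)). The gripper is over the bare caddy's handle. I'll descend, grip, and measure the bar.

```bash
python3 -m pendant '[[0.08,0,0,0.02,0],[0.08,0,0,0.02,0],[0.08,0,0,0.013,0],[0.08,0,0,0.006,0],[0.04,0,0,0,0],[0.02,0,0,0,0],[0.0,0,0,0,0],[0.0,0,0,0,0],[0.0,0,0,0,0],[0,0,0,0,0]]' 80
python3 - <<'E'
from h import *
import pickle
S=pickle.load(open("s3.pkl","rb"))
for n,b in(("scene",(395,150,480,210)),("top",(95,270,190,300))):
    x0,y0,x1,y1=b; p=pts(S[n])[y0:y1,x0:x1].reshape(-1,3); c=S[n]["pixels"][y0:y1,x0:x1].reshape(-1,3).astype(int)
    d=(c.max(1)<110)
    for lo,hi in((262,280),(285,305)):
        q=p[d&(p[:,2]>lo)&(p[:,2]<hi)&(p[:,1]<275)]
        l=cv2.fitLine(q[:,:2].astype(np.float32),cv2.DIST_HUBER,0,.01,.01).ravel()
        print(n,lo,len(q),np.round(q.mean(0),1),np.degrees(np.arctan2(l[1],l[0])),l[2:],"y",np.percentile(q[:,1],[1,99]),"x",np.percentile(q[:,0],[1,99]))
print(sense()['q'])
E
```

```text
time: 14.6
eef_pos: [646.5, -195.9, 143.9]
tool_rot: [-180.0, -0.0, 26.4]
wrist_force: [-1.8, 1.1, 3.3]
opening: 5.9
gripper_force: 78.2
scene 262 221 [442.3 218.8 268.9] 84.14231 [442.6181  219.21977] y [168.97615072 274.57867696] x [432.14578635 451.34144435]
scene 285 25 [437.1 172.9 292.1] -38.778847 [437.54498 173.02669] y [168.47073256 177.96985781] x [431.00986762 441.56175417]
top 262 28 [437.7 223.3 270.2] 84.70237 [437.94916 230.29428] y [168.33737239 273.60793767] x [431.63842584 442.29602786]
top 285 14 [433.2 170.7 293. ] -47.57694 [433.03564 170.71495] y [167.61988047 176.82059044] x [430.9497622  436.50693144]
[ 33.67859817  26.48712173 -25.62757563  84.61078938  11.73017022
  71.55894939 -56.9262977 ]
```

```bash
python3 -m pendant '[[0,0,0,-0.005,0],[0,0,0,-0.01,0],[0,0,0,-0.02,0],[0,0,0,-0.03,0],[0,0,0,-0.04,0],[0,0,0,-0.04,0],[0,0,0,-0.03,0],[0,0,0,-0.01,0],[0,0,0,0,0],[0,0,0,0,0]]'
python3 - <<'E'
from h import *
S={n:snapshot(n) for n in("scene","top")}
s=sense(); print(s['q'],s['wrist_torque'])
save(S["scene"],"c4",(140,150,380,400),2.4)
E
```

```text
time: 15.6
eef_pos: [645.8, -196.1, 326.1]
tool_rot: [-179.9, 0.1, 26.4]
wrist_force: [0.4, 0.1, -3.9]
opening: 5.8
gripper_force: 78.2
[ 32.9980058   22.43447548 -26.38698263  69.10616885   9.7476019
  90.84286607 -55.15085614] [-0.07807569  0.06282991 -0.03340684]
```

View pics/c4.png

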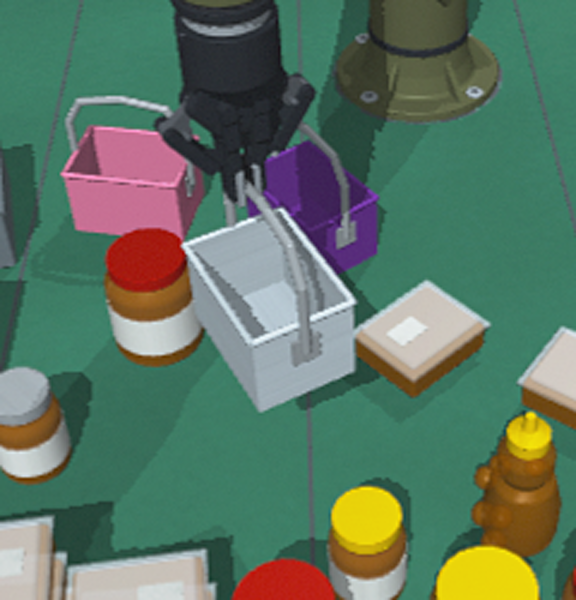

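The caddy is lifted, gripped near the robot-side end of its arch, and looks level. I'll measure its rim tilt and grip offset.

```bash
cat > m4.py <<'E'
from h import *
import sys
s=sense(); tz=s['eef_pos'][2]; e=s['eef_pos']; yaw=np.radians(s['tool_rot'][2])
ax=np.array([np.cos(yaw),np.sin(yaw)]); ay=np.array([-ax[1],ax[0]])
for n in("scene","top"):
    S=snapshot(n); P=pts(S).reshape(-1,3); c=S["pixels"].reshape(-1,3).astype(int)
    L=np.c_[(P[:,:2]-e[:2])@ax,(P[:,:2]-e[:2])@ay,P[:,2]-tz]
    g=(c.max(1)-c.min(1)<40)&(c.max(1)>100)&(L[:,0]>-60)&(L[:,0]<130)&(abs(L[:,1])<70)
    h=L[g&(L[:,2]>4)&(L[:,2]<40)&(L[:,0]>14)]
    w=L[g&(L[:,2]>-75)&(L[:,2]<-40)&(c.min(1)>215)]
    if len(w)>20: 
        r=cv2.minAreaRect(w[:,:2].astype(np.float32)); A=np.c_[w[:,:2],np.ones(len(w))]; k=np.linalg.lstsq(A,w[:,2],rcond=None)[0]
        print(n,"rim",len(w),np.round(r[0],1),np.round(r[1],1),round(r[2],1),"slope x,y deg",np.round(np.degrees(k[:2]),1),"z at centre",k[:2]@np.array(r[0])+k[2])
    if len(h)>10:
        for a in range(10,100,15):
            q=h[(h[:,0]>=a)&(h[:,0]<a+15)]
            if len(q): print(n,"rod",a+7,len(q),np.round([q[:,1].mean(),q[:,2].max(),np.median(q[:,2])],1))
E
python3 m4.py
```

```text
scene rim 139 [30.5  0.8] [135.4  92.7] 0.2 slope x,y deg [-0.9  0.3] z at centre -57.336959305421836
scene rod 17 14 [-2.9 38.4 21.4]
scene rod 32 28 [-1.8 24.5 21.8]
scene rod 47 34 [-1.9 24.5 19.8]
scene rod 62 31 [-2.  21.2 16.5]
scene rod 77 44 [-1.9 18.1 13.6]
scene rod 92 14 [-1.5 11.5  6.2]
top rim 164 [50.  34.6] [ 64.8 145.7] 58.3 slope x,y deg [-0.2  1.5] z at centre -56.076273093130645
top rod 47 2 [ 3.1 19.1 18. ]
top rod 62 31 [ 0.3 22.3 17.9]
top rod 77 39 [-0.1 19.9 15.5]
top rod 92 6 [ 0.3 10.2  6.6]
```

```bash
python3 -m pendant '[[0,0,0,0,-2],[0,0,0,0,-4],[0,0,0,0,-6],[0,0,0,0,-6],[0,0,0,0,-6],[0,0,0,0,-6],[0,0,0,0,-6],[0,0,0,0,-6],[0,0,0,0,-6],[0,0,0,0,-6],[0,0,0,0,-6],[0,0,0,0,-6]]';  python3 -m pendant '[[0,0,0,0,-6],[0,0,0,0,-6],[0,0,0,0,-6],[0,0,0,0,-6],[0,0,0,0,-6],[0,0,0,0,-6],[0,0,0,0,-6],[0,0,0,0,-6],[0,0,0,0,-6],[0,0,0,0,-6],[0,0,0,0,-6],[0,0,0,0,-6]]';  python3 -m pendant '[[0,0,0,0,-5],[0,0,0,0,-3],[0,0,0,0,-2],[0,0,0,0,0],[0,0,0,0,0]]';python3 -c "from cell import sense;print(sense()['q'])"
```

```text
time: 17.0
eef_pos: [646.3, -196.2, 327.3]
tool_rot: [-179.9, -0.0, 92.6]
wrist_force: [0.0, 0.7, -3.4]
opening: 6.0
gripper_force: 78.2
time: 18.2
eef_pos: [646.4, -196.3, 327.4]
tool_rot: [-180.0, -0.1, 164.6]
wrist_force: [0.8, 0.4, -3.1]
opening: 5.9
gripper_force: 78.2
time: 18.7
eef_pos: [646.4, -196.2, 327.7]
tool_rot: [180.0, -0.0, 174.3]
wrist_force: [0.9, -0.6, -3.4]
opening: 6.0
gripper_force: 78.2
[ 47.44026489  27.51068798 -50.16918782  68.3286285   20.79562372
  93.05436577  86.15577719]
```

```bash
python3 -m pendant '[[0,0.005,0.006,0,0],[0,0.012,0.016,0,0],[0,0.02,0.026,0,0],[0,0.02,0.026,0,0],[0,0.02,0.026,0,0],[0,0.02,0.026,0,0],[0,0.02,0.026,0,0],[0,0.02,0.026,0,0],[0,0.02,0.026,0,0],[0,0.02,0.026,0,0],[0,0.02,0.026,0,0],[0,0.012,0.016,0,0]]'; python3 -m pendant '[[0,0.006,0.009,0,0],[0,0,0,0.01,0],[0,0,0,0.012,0],[0,0,0,0.007,0],[0,0,0,0,0],[0,0,0,0,0],[0,0,0,0,0]]';python3 m4.py; python3 -c "from cell import sense;print(sense()['q'],sense()['eef_pos'])"
```

```text
time: 19.9
eef_pos: [463.0, 98.8, 328.0]
tool_rot: [-179.9, -0.0, 174.6]
wrist_force: [-0.0, 0.2, -2.7]
opening: 6.4
gripper_force: 78.2
time: 20.6
eef_pos: [460.4, 104.3, 299.5]
tool_rot: [180.0, 0.0, 174.4]
wrist_force: [-0.4, 0.4, -4.0]
opening: 6.1
gripper_force: 78.1
scene rim 60 [27.2 -2. ] [ 90.6 137.5] 89.6 slope x,y deg [-0.4 -1.2] z at centre -56.85524208524876
top rim 109 [24.7 38.9] [133.5  24.4] 9.1 slope x,y deg [-1.3  8.2] z at centre -57.933920432255846
top rod 17 15 [ 2.7 26.  21.8]
top rod 32 32 [ 1.9 26.2 22.5]
top rod 47 32 [ 1.9 24.1 19.4]
top rod 62 14 [ 3.4 21.5 16. ]
top rod 77 2 [ 4.2 12.1 10.8]
[ 51.10435013  -6.36796184 -61.40632129  99.34018583  -5.63186342
  83.7130365   74.83585805] [460.39442413 104.46735988 299.63346146]
```

```bash
python3 -m pendant '[[0,0,0.004,0.0015,0],[0,0,0.01,0.0015,0],[0,0,0.014,0,0],[0,0,0.014,0,0],[0,0,0.014,0,0],[0,0,0.014,0,0],[0,0,0.014,0,0],[0,0,0.014,0,0],[0,0.001,0.009,0,0],[0,0.0005,0.004,0,0],[0,0,0,0,0],[0,0,0,0,0]]'
python3 - <<'E'
from h import *
S={n:snapshot(n) for n in("scene","top")}
save(S["top"],"c5a",(60,190,260,340),2);save(S["scene"],"c5b",(350,120,550,270),2)
cv2.imwrite("pics/c5.png",np.hstack([cv2.imread("pics/c5a.png"),cv2.imread("pics/c5b.png")]))
E
```

```text
time: 21.9
eef_pos: [469.5, 214.7, 296.2]
tool_rot: [-180.0, 0.0, 174.4]
wrist_force: [-0.4, -0.0, -3.3]
opening: 6.5
gripper_force: 78.2
```

View pics/c5.png

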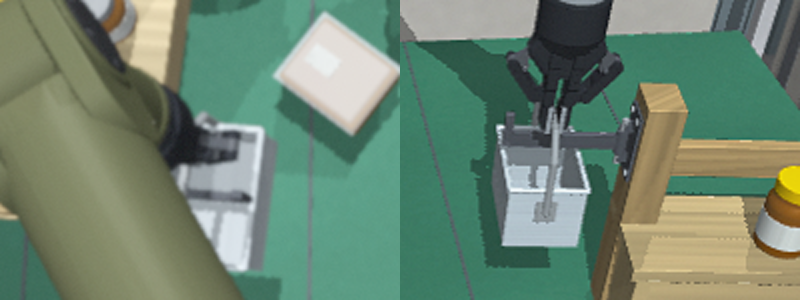

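The scene tile shows the bar running through the arch above the open box, with the upturned end at (510,122) outside the rod. Now I'll lower slowly.

```bash
python3 -m pendant '[[0,0,0,0.004,0],[0,0,0,0.007,0],[0,0,0,0.008,0],[0,0,0,0.008,0],[0,0,0,0.004,0],[0,0,0,0.002,0],[0,0,0,0,0],[0,0,0,0,0]]'; python3 -m pendant '[[0,0,0,0.001,0],[0,0,0,0.001,0],[0,0,0,0,0]]';python3 -m pendant '[[0,0,0,0.001,0],[0,0,0,0.001,0],[0,0,0,0,0]]'
```

```text
time: 22.8
eef_pos: [469.5, 215.4, 263.5]
tool_rot: [180.0, 0.0, 174.4]
wrist_force: [-0.0, 0.5, -3.1]
opening: 6.3
gripper_force: 78.2
time: 23.1
eef_pos: [469.4, 215.2, 261.2]
tool_rot: [-180.0, 0.0, 174.4]
wrist_force: [-0.2, 0.1, -4.5]
opening: 6.3
gripper_force: 78.2
time: 23.4
eef_pos: [469.3, 215.1, 259.1]
tool_rot: [-180.0, -0.0, 174.4]
wrist_force: [0.1, -0.5, -2.4]
opening: 6.2
gripper_force: 78.2
```

```bash
python3 -m pendant '[[0,0,0,0.001,0],[0,0,0,0,0]]'; python3 -m pendant '[[0,0,0,0.001,0],[0,0,0,0,0]]';python3 -m pendant '[[0,0,0,0.001,0],[0,0,0,0,0]]'
```

```text
time: 23.6
eef_pos: [469.4, 215.2, 258.2]
tool_rot: [-180.0, -0.0, 174.4]
wrist_force: [-0.1, -0.9, -2.7]
opening: 5.9
gripper_force: 78.2
time: 23.8
eef_pos: [469.5, 215.3, 257.5]
tool_rot: [180.0, 0.0, 174.4]
wrist_force: [-0.9, 0.1, -0.2]
opening: 6.1
gripper_force: 78.5
time: 24.0
eef_pos: [469.6, 215.4, 256.9]
tool_rot: [180.0, 0.0, 174.4]
wrist_force: [-1.2, -0.2, 3.4]
opening: 5.8
gripper_force: 79.0
```

```bash
python3 -m pendant '[[0,0,0,-0.0005,0],[0.008,0,0,0,0],[0.011,0,0,0,0],[0.014,0,0,0,0],[0.018,0,0,0,0],[0.025,0,0,0,0],[0.035,0,0,0,0],[0.04,0,0,0,0],[0.04,0,0,0,0],[0.04,0,0,0,0]]' 20; python3 -m pendant '[[0.04,0,0,-0.003,0],[0.04,0,0,-0.01,0],[0.04,0,0,-0.02,0],[0.04,0,0,-0.03,0],[0.04,0,0,-0.04,0],[0.04,0,0,-0.04,0],[0.04,0,0,-0.02,0],[0.04,-0.01,0,0,0],[0.04,-0.04,0,0,0],[0.04,-0.04,0,0,0],[0.04,-0.04,0,0,0],[0.04,-0.04,0,0,0]]';python3 -m pendant '[[0.04,-0.03,-0.04,0,0],[0.04,-0.03,-0.04,0,0],[0.04,0,-0.05,0,0],[0.04,0,-0.05,0,0],[0.04,0,-0.05,0,0],[0.04,0,-0.05,0,0],[0.04,0,-0.02,0,0],[0.04,0,0,0,0],[0.04,0,0,0,0],[0.04,0,0,0,0],[0.04,0,0,0,0],[0.04,0,0,0,0]]'
python3 - <<'E'
from h import *
import pickle
S={n:snapshot(n) for n in("scene","top")}
pickle.dump(S,open("s6.pkl","wb"))
save(S["top"],"c6a",(60,190,260,340),2);save(S["scene"],"c6b",(350,120,550,270),2)
cv2.imwrite("pics/c6.png",np.hstack([cv2.imread("pics/c6a.png"),cv2.imread("pics/c6b.png")]))
E
```

```text
time: 25.0
eef_pos: [469.4, 215.2, 256.8]
tool_rot: [-180.0, 0.0, 174.4]
wrist_force: [0.6, 0.2, -0.3]
opening: 39.8
gripper_force: 0.0
time: 26.2
eef_pos: [640.5, 197.8, 419.8]
tool_rot: [180.0, -0.0, 174.3]
wrist_force: [-0.9, -0.4, 1.6]
opening: 39.8
gripper_force: 0.0
time: 27.4
eef_pos: [669.0, -104.0, 420.0]
tool_rot: [180.0, 0.0, 174.5]
wrist_force: [0.5, 0.4, -0.1]
opening: 40.3
gripper_force: 0.0
```

View pics/c6.png

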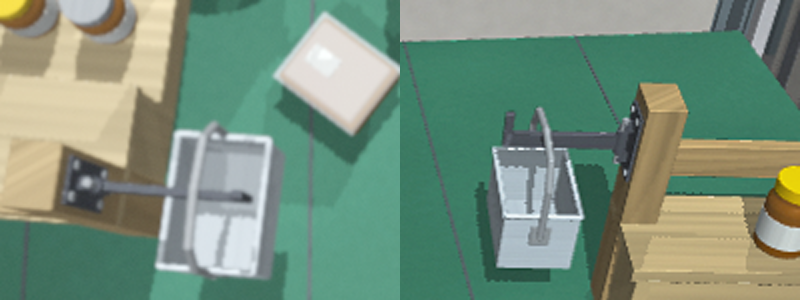

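The caddy hangs on the bar by its handle (scene tile (540,190)), with the hook still square. I'll wait a moment, then check that it is level and still.

```bash
cat > m6.py <<'E'
from h import *
import pickle
def rim(S,tag):
    for n in S:
        P=pts(S[n]).reshape(-1,3); c=S[n]["pixels"].reshape(-1,3).astype(int)
        ax=np.array([.995,-.098]); ay=np.array([.098,.995]); o=np.array([439.5,218])
        L=np.c_[(P[:,:2]-o)@ax,(P[:,:2]-o)@ay,P[:,2]]
        w=L[(c.min(1)>205)&(c.max(1)-c.min(1)<40)&(abs(L[:,0])<90)&(abs(L[:,1])<70)&(L[:,2]>180)&(L[:,2]<220)]
        A=np.c_[w[:,:2],np.ones(len(w))]; k=np.linalg.lstsq(A,w[:,2],rcond=None)[0]
        r=cv2.minAreaRect(w[:,:2].astype(np.float32))
        print(tag,n,len(w),np.round(r[0],1),np.round(r[1],1),"slope",np.round(np.degrees(k[:2]),1),"z",round(k[2],1))
rim(pickle.load(open("s6.pkl","rb")),"before")
rim({n:snapshot(n) for n in("scene","top")},"now")
E
python3 -m pendant '[[0.04,0,0,0,0],[0.04,0,0,0,0],[0.04,0,0,0,0],[0.04,0,0,0,0],[0.04,0,0,0,0],[0.04,0,0,0,0],[0.04,0,0,0,0],[0.04,0,0,0,0],[0.04,0,0,0,0],[0.04,0,0,0,0],[0.04,0,0,0,0],[0.04,0,0,0,0]]' | head -1; python3 m6.py; python3 -m pendant '[[0.04,0,0,0,0],[0.04,0,0,0,0],[0.04,0,0,0,0],[0.04,0,0,0,0],[0.04,0,0,0,0]]'|head -1;python3 m6.py|tail -2
```

```text
time: 28.7
before scene 104 [0.1 0.6] [ 93.5 138.2] slope [-1.6  0. ] z 200.2
before top 312 [0.1 0.2] [ 95.3 133.4] slope [-1.6  0. ] z 200.5
now scene 103 [0.8 0.4] [135.9  92.9] slope [-2.1  0.1] z 200.3
now top 309 [ 0.3 -0.5] [ 94.6 133.5] slope [-1.5  0.2] z 200.6
time: 29.3
now scene 104 [-0.2  0.8] [142.6  93.8] slope [-1.5 -0.2] z 200.3
now top 311 [0.4 0.1] [ 95.  133.6] slope [-1.8  0. ] z 200.6
```

Still, level to within about 1.6°, and about 113 mm clear of the table.

```bash
python3 -c "from cell import close_job;print(close_job())"
```

```text
the job is handed in; nothing more can be done
None
```

The hook is swung out to its stop, square to the post, and the steel caddy hangs on it by its handle, still, level to about 1.6° and about 113 mm above the table; the job was handed in at about 29 s, with no contact seen with the jars, boxes or bottles, though I did not re-measure them.

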